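Shut the acrylic cabinet's hanging door and lock its collar on the bar

ROBOT

A 6-joint arm with a two-finger parallel gripper is mounted at the origin on the work surface. World frame = base frame: x ahead of the robot, y to its left, z up, the work surface at z = 0. Lengths are in m, angles in rad, forces in N, time in s.
With the tool pointing down it reaches from about 0.375 to 0.9 m from the base axis. Payload 3.1 kg.
Tool frame: the origin (TCP) lies at the centre of the arm's flange, where the gripper is bolted on; the fingertips stand 173 mm ahead of it and the grasp point (between the pads) lies 155 mm ahead of it (tip_extent is the distance from the TCP to the fingertips, in m); z points along the fingers, y is the direction in which the jaws open and shut (so a half turn about z gives the same grasp; the last joint's range is limited). The gripper opens to 85 mm and grips with 20 to 120 N. Pads are 22 mm wide; open, the fingers measure 114 mm over their backs; the gripper's body (76 mm by 85 mm) begins 54 mm behind the grasp point. The pads swing forward as they close: fully open they stand 13 mm farther back than shut.
Start: joints at [1.008, 0.527, 1.433, -0, 1.181, -0.178], TCP at [0.234, 0.58, 0.405] pointing down, gripper open.
Joint ranges: [-3.08, 3.08], [-0.75, 2.2], [0.22, 2.44], [-1.43, 4.57], [0, 2.65], [-2.85, 2.85]. Speed limits (rad/s): [2.79, 2.79, 3.14, 3.14, 3.14, 3.14].

INTERFACE

Orientations are given as a unit quaternion [x, y, z, w].
In Python, from station import sense, snapshot, sign_off, tip_extent gives the robot as it stands. The module is installed in compiled form; this text tells all that it offers.
- The arm moves only by the tool servo_tool, never from a script. Its argument "rows" is a list of rows, each a list of 3 entries, a list of its own where there are three numbers: the shift along the tool's x, y, z in mm, then the turn about the tool's z in degrees, then the opening, from -1 (shut) to 1 (fully open), so that 0 is half open. A call has 1 to 8 rows; each row is the pose to reach, as a shift and turn from the pose measured when the call began, along the tool's axes at that moment; what a row does not reach only later rows make up. A row lasts 1/10 s, in which the tool goes at most 50 mm and 8.59 degrees, less where a joint would pass 70% of its speed; a pose out of reach is approached as far as the arm can. A call with a gripper value outside its range is refused whole. The fingers move at their own pace and stop on an object; "force" is the grip in N (left out, the last holds). Time passes only in rows, so rows that repeat a pose let the fingers close. It gives the time, the measured TCP pose, the force and the opening at its end, in the units of the state.
- sense(): the state, without advancing time (a new reading comes with each control period).
- snapshot(name): name is "side" or "top"; returns a dict with "image" (480x640x3 uint8, blue, green, red), "z_map" (480x640 float32, m along the optical axis (not along the pixel's ray), 0 where there is no reading), "vertical_fov" (degrees; the focal length in pixels is half the picture's height over the tangent of half this angle, whatever the lens; pixels are square), "cx", "cy" (the principal point, pixels), "k1" (the pictures are not rectified: a ray, as slopes to the right and down, at radius r is drawn at 1 + k1 r^2 times it, then the intrinsics apply), "cam_to_world" (4x4, takes a point from camera to world coordinates). Camera axes: x right, y down, z forward; pixel columns grow to the right and rows downward; lengths in m; the calibration is good to about 2 mm. A picture is of the moment at which its call begins.
- sign_off(): hands the job in, once; it reports no verdict.
The state is a dict: "t": time; "q": joint angles; "qd": joint speeds; "tau": joint torques, N m; "tcp_pos": TCP position; "tool_rot": TCP orientation; "force": force on the tool from outside, world axes, zero at the start; "ft_torque": the same for the moment, N m; "finger_gap": opening from 0.0 (shut) to 1.0 (fully open).
Only numpy, scipy, OpenCV 4.12 (cv2) and the standard library are available. Lean on these libraries where they do the work, as an engineer would, in place of code of your own. Each camera call takes 0.05 s, during which the arm holds its last target. There are 200 camera calls.

TASK

Lock the two ramekins in: slide the clear cabinet door fully shut along its bar, and turn the steel collar on the bar so that its wing screw stands square over the bar's flat. Only once the door is shut and the screw faces the flat, tighten the wing screw clockwise until it stops, then let go. Leave the ramekins in the cabinet and the things on the cork trivet where they are.

Things in the scene. Friction and masses are not known exactly. Their poses are not given: they have to be found in the camera images.
- door (a joint): Clear sliding door, 200 mm wide, hung by two metal eyes from the bar across the cabinet's front. In m: 0 = fully shut at its end stop (in front of the ramekins, right half seen from the robot); grows to 0.17 as it slides left, along the bar's +y. Friction 4 N. The collar sits between the eyes and travels with the door: drag it by the collar or wing screw, or push its edge or vertical handle.
- door_edge (a point): Middle of the door's leading (-y) edge, half-way up the 145 mm high, 6 mm thick panel. Axes as the cabinet: x into the cabinet, y along the bar to the left, z up. The handle, a 70 mm vertical bar 35 mm out of the door's face, is 20 mm from this edge along +y, its middle 18 mm higher than this point.
- bar (a joint): How far the bar's flat leans, rad: 0 = flat faces straight up, positive = leans to the front (towards the robot, the cabinet's -x). Anything from 0 to 0.45; different each time, it does not turn in use.
- flat (a point): Middle of the flat on the bar: a milled strip 25 mm wide along the whole top of the 32 mm thick, 400 mm long D-shaped steel bar. This point is half-way along the bar, 10 mm from its axis; its z axis is the outward normal of the flat, its y axis runs along the bar to the left.
- collar (a joint): Turn of the collar about the bar, rad: 0 = wing screw straight up, positive = screw leans to the front (-x of the cabinet, towards the robot), range -0.3 to 1.5. It starts leaning well forward, 0.9 to 1.25. The screw faces the flat when this equals bar. Friction (0.25 N m, about 3 N at the wing) holds it where it is left.
- collar_center (a point): Centre of the steel collar (60 mm diameter, 34 mm wide), on the bar's axis, 195 mm above the counter. y axis along the bar (to the left), z axis points along the wing screw, outwards.
- screw (a joint): Turn of the wing screw in the collar, rad: 0 = loose, wing's flat faces square to the bar (its 60 mm length lies across the bar); grows clockwise as seen from the screw's outer end; stops dead at 1.45 = tight, wing nearly along the bar. It starts at 0.0 to 0.2 and turns easily (0.06 N m).
- wing (a point): Centre of the screw's wing, a steel plate 60 mm long (its x), 12 mm thick (its y; grip these faces) and 32 mm high (its z, outwards along the screw). It lies 82 mm from the bar's axis along the collar's z; its outer edge is at 98 mm. Under it are a 12 mm stem and the collar's 26 mm wide boss that ends 48 mm from the axis.
- cabinet: Clear acrylic cabinet, fixed to the counter: 160 mm deep (x), 400 mm wide (y), 170 mm high (z); origin at the centre of its underside, front towards -x. The bar runs along y, 118 mm in front of this centre and 195 mm up, held by a 60 mm high aluminium bracket at each end.
- ramekin1: White ceramic ramekin, 80 mm wide, 50 mm high, standing in the right half of the cabinet; origin under its centre. To be left alone.
- ramekin2: Second ramekin of the same size, beside the first in the cabinet, nearer its middle; origin under its centre. To be left alone.
- tumbler: Green glass tumbler, 76 mm wide, 120 mm high, on the cork trivet; origin under its centre. To be left alone.
- measuring_cup: Steel measuring cup, 72 mm wide, 55 mm high, with a flat 85 mm handle, on the cork trivet (220 x 220 x 10 mm, to the right of the cabinet); origin under its centre. To be left alone.
- spatula: Teal silicone spatula, 240 mm long, lying on the cork trivet; origin at the middle of its underside. To be left alone.

How it is judged:
By the outcome, as a careful person would: the job done as asked, in the order asked, and still so for the second after the job is handed in, with the robot touching nothing.
It also fails if it takes over 54 s, if anything falls off the work surface, if the arm or the gripper's body presses on something with over 40 N, if the wrist force passes 120 N, or if a joint passes its speed limit or range.

## Working session

There is one attempt and no reset: what is moved stays moved. The work goes in short steps, Python scripts to look and compute and a tool call to move; the robot and the scene stay as the last step left them, time stands still between calls to the robot, and variables do not carry over. Pictures are saved under pics/ and viewed, about 8 in all and at most 12, crops included, and the job is handed in when it is done.

Besides the shell and the picture viewer there is one more tool, called after ">>>" in YAML: its name, and indented under it one key for each argument. servo_tool: Moves the arm, as the interface text tells. Its arguments: {"type":"object","properties":{"rows":{"type":"array"},"force":{"type":"number"}},"required":["rows"]}

```bash
mkdir -p pics; cat > h.py <<'E'
import numpy as np, cv2
from station import sense, snapshot, sign_off, tip_extent
from scipy.spatial.transform import Rotation as R
def snap(name,fn):
    s=snapshot(name); np.savez(''+fn+'.npz',**s); cv2.imwrite('pics/'+fn+'.png',s['image']); return s
def load(fn): return dict(np.load(''+fn+'.npz'))
def intr(s):
    f=240/np.tan(np.radians(float(s['vertical_fov']))/2)
    return np.array([[f,0,float(s['cx'])],[0,f,float(s['cy'])],[0,0,1]]), np.array([float(s['k1']),0,0,0,0])
def ray(s,uv):
    K,d=intr(s); p=cv2.undistortPoints(np.array(uv,float).reshape(-1,1,2),K,d).reshape(-1,2)
    return np.c_[p,np.ones(len(p))]
def pt(s,uv):
    uv=np.atleast_2d(uv); z=np.array([s['z_map'][int(round(v)),int(round(u))] for u,v in uv])
    T=s['cam_to_world']; return (ray(s,uv)*z[:,None])@T[:3,:3].T+T[:3,3]
def plane(s,uv,n,p0):
    T=s['cam_to_world']; d=ray(s,np.atleast_2d(uv))@T[:3,:3].T; o=T[:3,3]; n=np.array(n)
    return o+d*(((np.array(p0)-o)@n)/(d@n))[:,None]
def proj(s,P):
    T=s['cam_to_world']; c=(np.atleast_2d(P)-T[:3,3])@T[:3,:3]; K,d=intr(s)
    return cv2.projectPoints(c,np.zeros(3),np.zeros(3),K,d)[0].reshape(-1,2)
E
python3 - <<'E'
from h import *
for n in('side','top'):
    s=snap(n,n+'0'); print(n,s['vertical_fov'],s['k1'],s['cx'],s['cy'],'\n',np.round(s['cam_to_world'],3))
print(sense(),tip_extent)
E
```

```text
side 48.96044739570908 -0.008101917505295455 323.8182118304671 241.7125337748445 
 [[-0.528  0.654 -0.541  1.202]
 [ 0.849  0.407 -0.336  0.185]
 [ 0.    -0.637 -0.771  1.057]
 [ 0.     0.     0.     1.   ]]
top 55.28917144170559 -0.08743105417082882 319.8129863632851 234.15159434285036 
 [[-1.35e-01 -9.71e-01  1.98e-01  4.12e-01]
 [-9.91e-01  1.32e-01 -2.80e-02 -1.89e-01]
 [ 1.00e-03 -2.00e-01 -9.80e-01  1.01e+00]
 [ 0.00e+00  0.00e+00  0.00e+00  1.00e+00]]
{'t': 0.1, 'q': array([ 1.00848960e+00,  5.28414208e-01,  1.43380294e+00,  1.71706195e-05,
        1.18140521e+00, -1.78533789e-01]), 'qd': array([-1.04383610e-03, -3.80450182e-03, -2.98925852e-03, -8.10848551e-05,
        3.28353542e-04,  7.92899789e-04]), 'tau': array([-2.67077749e-04, -4.43301630e+01, -1.78586000e+01, -2.67610867e-04,
        3.91760375e-03,  7.77854154e-06]), 'tcp_pos': array([0.23383337, 0.57926984, 0.40379678]), 'tool_rot': array([ 1.90714186e-01,  9.81645083e-01, -9.43145809e-04, -3.74784547e-04]), 'force': array([0.23999225, 0.412137  , 0.51234067]), 'ft_torque': array([-0.00885457, -0.0034018 ,  0.0289085 ]), 'finger_gap': 1.0004349624511324} 0.1734
```

View pics/side0.png

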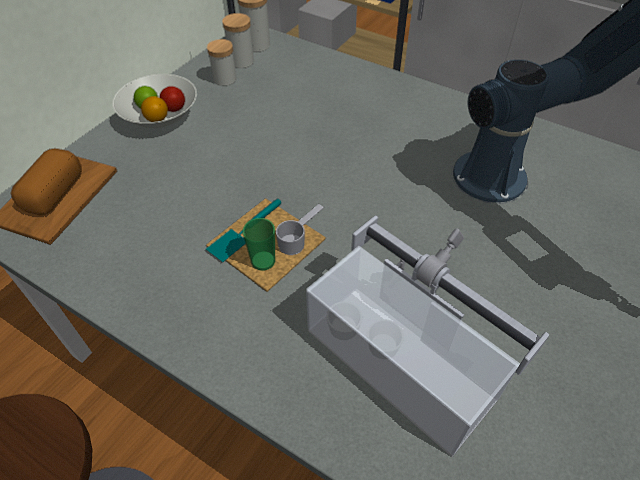

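View pics/top0.png

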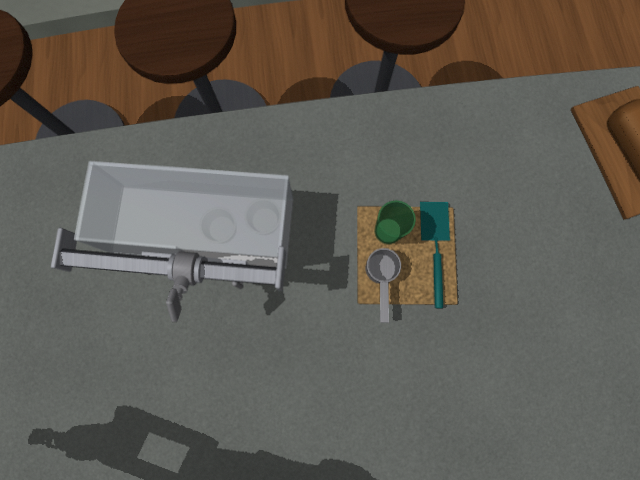

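The side view looks from behind the cabinet: collar at about (432,270), wing at (454,240). In the top view the bar runs from (62,258) to (280,272), with the collar at (184,267) and the wing at (175,305). Next I'll enlarge both.

```bash
python3 - <<'E'
from h import *
a=load('top0')['image'][225:335,40:300]; b=load('side0')['image'][205:355,340:560]
a=cv2.resize(a,None,fx=3,fy=3,interpolation=cv2.INTER_CUBIC)
b=cv2.resize(b,None,fx=1.76,fy=1.76,interpolation=cv2.INTER_CUBIC)
c=np.zeros((600,780,3),np.uint8); c[:330]=a; c[332:332+min(264,268),:b.shape[1]]=b[:264]
cv2.imwrite('pics/crop0.png',c)
s=load('top0');t=load('side0')
ends=np.array([[62,252],[280,266]])
print('top pts brackets',pt(s,[[60,232],[284,250],[184,262],[184,252],[176,300],[174,315]]).round(3))
print('cab corners',pt(s,[[91,164],[288,178]]).round(3))
print('side',pt(t,[[432,268],[454,240],[446,252],[360,225],[540,345]]).round(3))
E
```

```text
top pts brackets [[ 0.641  0.259  0.213]
 [ 0.555 -0.144  0.199]
 [ 0.554  0.03   0.224]
 [ 0.575  0.034  0.203]
 [ 0.487  0.042  0.248]
 [ 0.463  0.049  0.242]]
cab corners [[ 0.783  0.217  0.17 ]
 [ 0.704 -0.167  0.156]]
side [[ 0.563  0.038  0.225]
 [ 0.497  0.051  0.253]
 [ 0.514  0.046  0.229]
 [ 0.36  -0.225 -0.   ]
 [ 0.611  0.272  0.216]]
```

View pics/crop0.png

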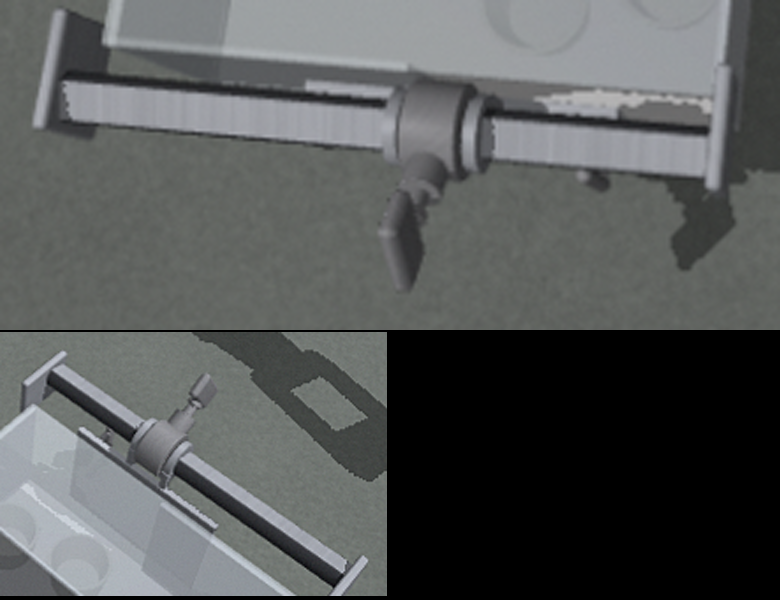

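```bash
python3 - <<'E'
from h import *
s=load('top0')
def cloud(s,polys,sc,off):
    m=np.zeros((480,640),np.uint8)
    for p in polys: cv2.fillPoly(m,[np.round(np.array(p)/sc+off).astype(int)],1)
    v,u=np.nonzero(m&(s['z_map']>0)); return pt(s,np.c_[u,v]),u,v
P,u,v=cloud(s,[[(80,88),(375,107),(375,142),(80,116)],[(503,124),(697,134),(697,168),(503,153)]],3,np.array([40,225]))
P2,_,_=cloud(load('side0'),[[(60,371),(128,425),(128,430),(55,378)],[(192,462),(335,562),(335,570),(190,470)]],1.76,np.array([340,205-332/1.76]))
for name,P in(('top',P),('side',P2),):
    k=(P[:,2]>.18)&(P[:,2]<.235); P=P[k]
    for _ in range(4):
        c=P.mean(0); U,S,V=np.linalg.svd(P-c,full_matrices=False); r=(P-c)@V[2]
        P=P[abs(r)<max(2.5*r.std(),.001)]
    n=V[2]*np.sign(V[2,2]); y=V[0]*np.sign(V[0,1])
    yaw=-np.arctan2(y[0],y[1]); xc=np.array([np.cos(yaw),np.sin(yaw),0])
    ext=(P-c)@V.T
    print(name,len(P),c.round(4),'y',y.round(4),'yaw',yaw.round(4),'n',n.round(3),'lean',np.arctan2(-(n@xc),n[2]).round(3),'rms',r.std().round(5),np.ptp(ext,axis=0).round(3))
# depth noise
C=np.load('top0.npz')['z_map'][300:320,440:460-5]; print(np.std(np.diff(C,axis=1)))
E
```

```text
top 1839 [0.5528 0.0713 0.2041] y [ 0.2118  0.9773 -0.002 ] yaw -0.2134 n [-0.333  0.074  0.94 ] lean 0.348 rms 0.00125 [0.381 0.023 0.006]
side 646 [0.5662 0.0895 0.2079] y [0.2049 0.9788 0.0011] yaw -0.2064 n [-0.261  0.054  0.964] lean 0.27 rms 0.00152 [0.382 0.02  0.007]
0.08304649
```

```bash
cat > fit.py <<'E'
from h import *
from scipy.optimize import least_squares
def allpts(s):
    v,u=np.nonzero(s['z_map']>0); return pt(s,np.c_[u,v])
def frame(P,yaw,o):
    d=P-o; xc=np.array([np.cos(yaw),np.sin(yaw),0]); yc=np.array([-np.sin(yaw),np.cos(yaw),0])
    return np.c_[d@xc,d@yc,P[:,2]]
E
python3 - <<'E'
from fit import *
yaw0=-.208; o=np.array([.559,.082,0])
D={n:allpts(load(n+'0')) for n in('top','side')}
def sel(P):
    q=frame(P,yaw0,o); y=q[:,1]
    k=(abs(q[:,0])<.03)&(q[:,2]>.18)&(q[:,2]<.225)&(((y>.02)&(y<.175))|((y<-.10)&(y>-.17)))
    return P[k]
def res(p,P):
    q=frame(P,p[3],o); a=q[:,0]-p[0]; b=q[:,2]-p[1]
    c=np.hypot(a,b)-.016; f=-np.sin(p[2])*a+np.cos(p[2])*b-.010
    return np.maximum(c,f)
S={n:sel(P) for n,P in D.items()}; S['both']=np.r_[S['top'],S['side']]
for n,P in S.items():
  for st in (.1,.35):
    r=least_squares(res,[0,.195,st,yaw0],args=(P,),loss='soft_l1',f_scale=.001,x_scale=[.01,.01,.1,.1])
    print(n,len(P),r.x.round(4),r.cost.round(6),np.median(abs(res(r.x,P))).round(5))
# profile plot
c=np.full((600,800,3),255,np.uint8)
for n,col in(('top',(0,0,255)),('side',(255,0,0))):
    q=frame(S[n],yaw0,o)
    for a,b in q[:,[0,2]]: cv2.circle(c,(int(200+a*6000),int(300-(b-.195)*6000)),1,col,-1)
# collar/wing all
for n,col in(('top',(0,0,255)),('side',(255,0,0))):
    q=frame(D[n],yaw0,o); k=(q[:,1]>-.09)&(q[:,1]<.015)&(q[:,2]>.17)&(q[:,2]<.35)&(q[:,0]<.05)&(q[:,0]>-.15); q=q[k]
    for a,b in q[:,[0,2]]: cv2.circle(c,(int(680+a*2200),int(300-(b-.195)*2200)),1,col,-1)
    for a,b in q[:,[0,1]]: cv2.circle(c,(int(680+a*2200),int(460-(b)*1400)),1,col,-1)
cv2.imwrite('pics/prof.png',c)
E
```

```text
top 2112 [-0.0012  0.1944  0.3418 -0.2199] 0.001021 0.00081
top 2112 [-0.0012  0.1944  0.3418 -0.2199] 0.001021 0.00081
side 1893 [-0.0012  0.1959  0.3375 -0.2179] 0.001054 0.00085
side 1893 [-0.0012  0.1959  0.3379 -0.2179] 0.001054 0.00085
both 4005 [-0.0011  0.195   0.3447 -0.2184] 0.002418 0.00093
both 4005 [-0.0011  0.195   0.3447 -0.2184] 0.002418 0.00093
```

View pics/prof.png

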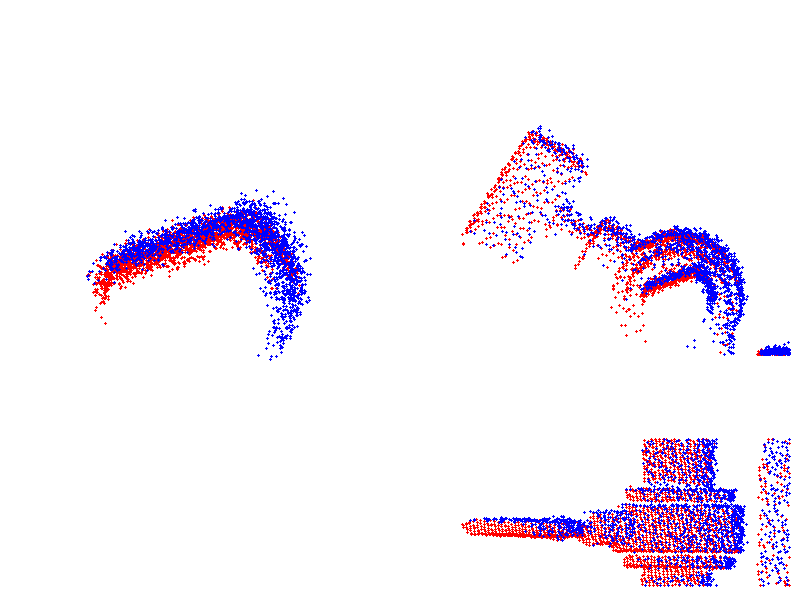

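```bash
cat >> fit.py <<'E'
YAW=-.2184; LEAN=.342
O=np.array([.559,.082,0])-.0011*np.array([np.cos(YAW),np.sin(YAW),0])
def toworld(q):  # bar frame (x,y,z abs) -> world
    q=np.atleast_2d(q); return O+q[:,:1]*[np.cos(YAW),np.sin(YAW),0]+q[:,1:2]*[-np.sin(YAW),np.cos(YAW),0]+q[:,2:]*[0,0,1]
def wingaxes(th,ph):
    z=np.array([-np.sin(th),0,np.cos(th)]); x=np.array([np.cos(th),0,np.sin(th)]); y=np.array([0,1.,0])
    return np.c_[np.cos(ph)*x-np.sin(ph)*y, np.sin(ph)*x+np.cos(ph)*y, z]
def wingres(p,q):
    th,ph,yc=p[:3]; A=wingaxes(th,ph)
    c=np.array([0,yc,.195])+.082*A[:,2]; d=abs((q-c)@A)-np.array([.03,.006,.016])
    out=np.linalg.norm(np.maximum(d,0),axis=1); return out+np.minimum(d.max(1),0)
def fitwing(names,starts,ylim=(-.2,.2),zmax=.33):
    Q=[]
    for n in names:
        q=frame(allpts(load(n)),YAW,O); r=np.hypot(q[:,0],q[:,2]-.195)
        Q.append(q[(q[:,1]>ylim[0])&(q[:,1]<ylim[1])&(r>.062)&(r<.115)&(q[:,2]>.2)&(q[:,2]<zmax)&(q[:,0]<.05)])
    q=np.vstack(Q); best=None
    for st in starts:
        r=least_squares(wingres,st,args=(q,),loss='soft_l1',f_scale=.0015)
        if best is None or r.cost<best.cost: best=r
    return best.x,np.median(abs(best.fun)),len(q)
E
python3 - <<'E'
from fit import *
st=[[1.03,a,b] for a in(0,.2) for b in(-.05,-.03)]
for n in(['top0'],['side0'],['top0','side0']):
    x,m,N=fitwing(n,st,(-.09,.02)); print(n,x.round(4),m.round(5),N)
th,ph,yc=x; A=wingaxes(th,ph); c=np.array([0,yc,.195])+.082*A[:,2]
print('wing c bar',c.round(4),'world',toworld(c).round(4))
# collar extents along bar, bracket extents
for n in('top0','side0'):
    q=frame(allpts(load(n)),YAW,O)
    r=np.hypot(q[:,0],q[:,2]-.195); k=(r>.027)&(r<.033)&(q[:,2]>.2)&(abs(q[:,1])<.12); print(np.histogram(q[k,1],bins=np.arange(-.12,.121,.004)))
    k=(abs(q[:,0])<.03)&(q[:,2]>.2)&(q[:,2]<.23); print('bar y extent',q[k,1].min(),q[k,1].max())
    k=(q[:,2]>.2)&(q[:,2]<.235)&(abs(q[:,0])<.035)&(abs(q[:,1])>.15); print('br',np.histogram(q[k,1],bins=np.r_[np.arange(-.26,-.19,.005),np.arange(.17,.26,.005)]))
s=sense(); T=R.from_quat(s['tool_rot']).as_matrix(); print(T.round(3), s['tcp_pos'])
E
```

```text
['top0'] [ 1.0166  0.0189 -0.0487] 0.00059 387
['side0'] [ 1.0033  0.0266 -0.0497] 0.00076 225
['top0', 'side0'] [ 1.0109  0.0222 -0.0491] 0.0007 612
wing c bar [-0.0695 -0.0491  0.2386] world [[0.4795 0.0494 0.2386]]
(array([ 0,  0,  0,  0,  0,  0,  0,  0,  0,  0,  0,  0,  0, 33, 72, 62, 59,
       52, 55, 49, 63, 44,  0,  0,  0,  0,  0,  0,  0,  0,  0,  0,  0,  0,
        0,  0,  0,  0,  0,  0,  0,  0,  0,  0,  0,  0,  0,  0,  0,  0,  0,
        0,  0,  0,  0,  0,  0,  0,  0,  0]), array([-1.20000000e-01, -1.16000000e-01, -1.12000000e-01, -1.08000000e-01,
       -1.04000000e-01, -1.00000000e-01, -9.60000000e-02, -9.20000000e-02,
       -8.80000000e-02, -8.40000000e-02, -8.00000000e-02, -7.60000000e-02,
       -7.20000000e-02, -6.80000000e-02, -6.40000000e-02, -6.00000000e-02,
       -5.60000000e-02, -5.20000000e-02, -4.80000000e-02, -4.40000000e-02,
       -4.00000000e-02, -3.60000000e-02, -3.20000000e-02, -2.80000000e-02,
       -2.40000000e-02, -2.00000000e-02, -1.60000000e-02, -1.20000000e-02,
       -8.00000000e-03, -4.00000000e-03,  1.11022302e-16,  4.00000000e-03,
        8.0
[... 2452 characters left out ...]
000e-01,  1.16000000e-01,
        1.20000000e-01]))
bar y extent -0.2225916082819811 0.19763097346294226
br (array([  0,   0,   0,   0,   0,   0,   0,  15,  54,  91,  27,  24,  22,
        27, 362,  40,  42,  41,  52,  76,  50,   0,   0,   0,   0,   0,
         0,   0,   0,   0,   0,   0]), array([-0.26 , -0.255, -0.25 , -0.245, -0.24 , -0.235, -0.23 , -0.225,
       -0.22 , -0.215, -0.21 , -0.205, -0.2  , -0.195, -0.19 ,  0.17 ,
        0.175,  0.18 ,  0.185,  0.19 ,  0.195,  0.2  ,  0.205,  0.21 ,
        0.215,  0.22 ,  0.225,  0.23 ,  0.235,  0.24 ,  0.245,  0.25 ,
        0.255]))
[[-0.927  0.374 -0.001]
 [ 0.374  0.927 -0.002]
 [ 0.    -0.002 -1.   ]] [0.23383337 0.57926984 0.40379678]
```

Fits: the bar's flat leans 0.342, the collar is at 1.011, the screw at about 0.02, and the wing's centre is at world (0.4795, 0.0494, 0.2386). I'm setting out to a point above the wing.

>>> servo_tool:
  rows:
    - [[0,0,-50],0,0.2]
    - [[-35,-33,-96],-4,0.2]
    - [[-70,-66,-96],-8.8,0.2]
    - [[-105,-99,-96],-8.8,0.2]
    - [[-140,-132,-96],-8.8,0.2]
    - [[-175,-165,-96],-8.8,0.2]
    - [[-210,-198,-96],-8.8,0.2]
    - [[-245,-230,-96],-8.8,0.2]
  force: 30

```text
t: 0.9
tcp_pos: [0.3747, 0.2733, 0.5]
tool_rot: [0.115, 0.993, -0.001, -0.001]
force: [1.7, -0.5, 0.5]
finger_gap: 0.599
```

```bash
cat > go.py <<'E'
from fit import *
import sys
def togo(target,yang=None):
    """shift (mm) in tool axes of the TCP to world target; yang=wanted angle of tool y from world y toward x"""
    s=sense(); T=R.from_quat(s['tool_rot']).as_matrix(); d=(np.array(target)-s['tcp_pos'])@T*1000
    a=np.arctan2(T[0,1],T[1,1]); print('t',s['t'].__round__(2),'tcp',s['tcp_pos'].round(4),'yang',a.round(3),'F',s['force'].round(1),'M',s['ft_torque'].round(2),'gap',round(s['finger_gap'],3),'q6',s['q'][5].round(2),'tz',T[:,2].round(3))
    print('shift',d.round(1),'' if yang is None else 'turn %.1f'%np.degrees(a-yang))
E
python3 -c "
from go import *
togo([.4795,.0494,.50],.23)"
```

```text
t 0.9 tcp [0.3747 0.2733 0.5   ] yang 0.23 F [ 1.7 -0.5  0.5] M [ 0.   -0.01 -0.04] gap 0.599 q6 -0.95 tz [-0.001 -0.002 -1.   ]
shift [-153.  -194.2    0.3] turn -0.0
```

>>> servo_tool:
  rows:
    - [[-30,-38,0],0,0.2]
    - [[-60,-76,0],0,0.2]
    - [[-90,-114,0],0,0.2]
    - [[-120,-152,0],0,0.2]
    - [[-153,-194,0],0,0.2]
    - [[-153,-194,0],0,0.2]
    - [[-153,-194,0],0,0.2]

```text
t: 1.6
tcp_pos: [0.4798, 0.0483, 0.4997]
tool_rot: [0.116, 0.993, -0.001, -0.001]
force: [-0.4, 0.6, 0.5]
finger_gap: 0.604
```

```bash
python3 -c "
from go import *
togo([.4795,.0494,.394],.23)
snap('side','side1')"
```

```text
t 1.6 tcp [0.4798 0.0483 0.4997] yang 0.233 F [-0.4  0.6  0.5] M [0.   0.01 0.03] gap 0.604 q6 -1.47 tz [-0.003 -0.001 -1.   ]
shift [  0.3   1.2 105.7] turn 0.2
```

View pics/side1.png

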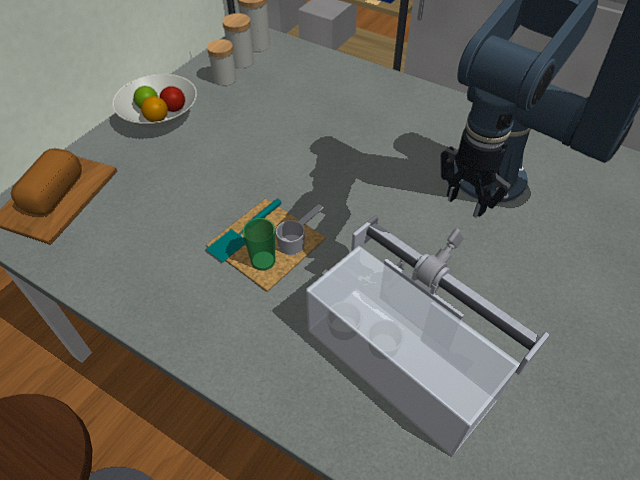

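The gripper is at about (475,180), fingertips near (455,190) and (482,212), above and in front of the wing at (454,238). I'll go down and grip.

>>> servo_tool:
  rows:
    - [[0,1,35],0,0.2]
    - [[0,1,70],0,0.2]
    - [[0,1,100],0,0.2]
    - [[0,1,106],0,0.2]
    - [[0,1,106],0,0.2]
    - [[0,1,106],0,0.2]

```text
t: 2.25
tcp_pos: [0.4795, 0.0511, 0.395]
tool_rot: [0.114, 0.993, -0.001, -0.0]
force: [0.1, 0.5, -0.4]
finger_gap: 0.6
```

```bash
python3 -c "
from go import *
togo([.4795,.0494,.394],.23)
s=snap('top','top2');t=snap('side','side2')
a=s['image'][220:345,90:290];b=t['image'][150:320,360:560]
c=np.zeros((600,800,3),np.uint8);c[:500]=0
a=cv2.resize(a,None,fx=2,fy=2,interpolation=3);b=cv2.resize(b,None,fx=2,fy=2,interpolation=3)
c[:a.shape[0],:400]=a;c[:b.shape[0],400:]=b
cv2.imwrite('pics/c2.png',c[:345])"
```

```text
t 2.25 tcp [0.4795 0.0511 0.395 ] yang 0.229 F [ 0.1  0.5 -0.4] M [ 0.05  0.02 -0.02] gap 0.6 q6 -1.47 tz [-0.001 -0.001 -1.   ]
shift [-0.4 -1.7  1. ] turn -0.0
```

View pics/c2.png

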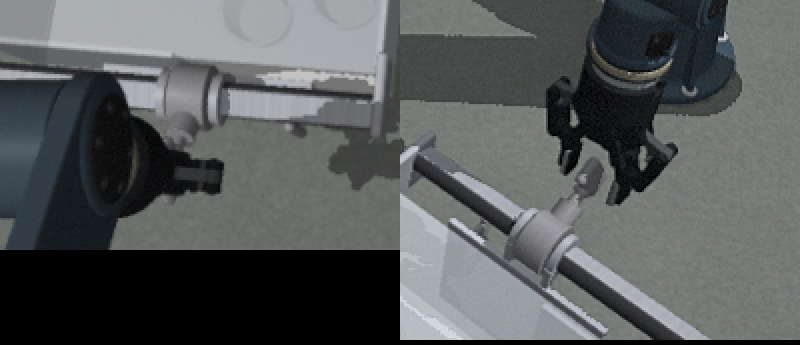

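The crop shows the wing at (590,178) between the open fingers at (567,160) and (620,190). Closing now.

>>> servo_tool:
  rows:
    - [[0,-1.5,1],0,-0.4]
    - [[0,-1.5,1],0,-0.85]
    - [[0,-1.5,1],0,-0.85]
    - [[0,-1.5,1],0,-0.85]
    - [[0,-1.5,1],0,-0.85]
    - [[0,-1.5,1],0,-0.85]
  force: 25

```text
t: 2.95
tcp_pos: [0.4794, 0.0493, 0.3948]
tool_rot: [0.115, 0.993, -0.0, 0.001]
force: [-1.1, 1.1, 5.8]
finger_gap: 0.137
```

>>> servo_tool:
  rows:
    - [[0,-8,0],0,-0.85]
    - [[0,-18,0],0,-0.85]
    - [[0,-28,0],0,-0.85]
    - [[0,-38,0],0,-0.85]
    - [[0,-48,0],0,-0.85]
    - [[0,-52,0],0,-0.85]
    - [[0,-52,0],0,-0.85]

```text
t: 3.65
tcp_pos: [0.4677, -0.0026, 0.3949]
tool_rot: [0.115, 0.993, -0.001, 0.001]
force: [2.0, -1.2, 0.9]
finger_gap: 0.134
```

```bash
python3 -c "
from go import *
togo(toworld([-.0695,-.112,.395])[0],.23)"
```

```text
t 3.65 tcp [ 0.4677 -0.0026  0.3949] yang 0.231 F [ 2.  -1.2  0.9] M [-0.02 -0.47  0.12] gap 0.134 q6 -1.58 tz [ 0.002 -0.003 -1.   ]
shift [-0.4 -9.7 -0.1] turn 0.1
```

>>> servo_tool:
  rows:
    - [[0,-3,0],0,-0.85]
    - [[0,-6,0],0,-0.85]
    - [[0,-8,0],0,-0.85]
    - [[0,-10,0],0,-0.85]
    - [[0,-11,0],0,-0.85]
    - [[0,-12,0],0,-0.85]
    - [[0,-12,0],0,-0.85]

```text
t: 4.35
tcp_pos: [0.4652, -0.0129, 0.3949]
tool_rot: [0.116, 0.993, 0.001, 0.002]
force: [5.3, 10.3, 0.1]
finger_gap: 0.137
```

```bash
python3 -c "
from go import *
togo(toworld([-.0695,-.112,.395])[0],.23)"
```

```text
t 4.35 tcp [ 0.4652 -0.0129  0.3949] yang 0.232 F [ 5.3 10.3  0.1] M [ 1.75 -0.97  0.32] gap 0.137 q6 -1.61 tz [ 0.004  0.002 -1.   ]
shift [-0.4  1.  -0.1] turn 0.1
```

>>> servo_tool:
  rows:
    - [[0,-1,0],0,-0.85]
    - [[0,-2,0],0,-0.85]
    - [[0,-3,0],0,-0.85]
    - [[0,-3,0],0,-0.85]

```text
t: 4.75
tcp_pos: [0.4649, -0.014, 0.3949]
tool_rot: [0.117, 0.993, 0.004, 0.002]
force: [6.0, 12.5, -0.3]
finger_gap: 0.136
```

```bash
python3 -c "
from go import *
togo(toworld([-.0695,-.112,.395])[0],.23)"
```

```text
t 4.75 tcp [ 0.4649 -0.014   0.3949] yang 0.234 F [ 6.  12.5 -0.3] M [ 2.09 -0.96  0.2 ] gap 0.136 q6 -1.62 tz [ 0.006  0.008 -1.   ]
shift [-0.5  2.1 -0.1] turn 0.2
```

The door is at its stop: the force rises while the position stalls. Next I'll swing the collar up along its arc.

>>> servo_tool:
  rows:
    - [[-5.3,0,-7.4],0,-0.85]
    - [[-10.7,0,-13.5],0,-0.85]
    - [[-16.7,0,-19.1],0,-0.85]
    - [[-23.2,0,-24.1],0,-0.85]
    - [[-30.2,0.3,-28.4],0,-0.85]
    - [[-36.1,0.5,-31.3],0,-0.85]
    - [[-42,0.5,-33.7],0,-0.85]
    - [[-42,0.5,-33.7],0,-0.85]

```text
t: 5.55
tcp_pos: [0.503, -0.0223, 0.4267]
tool_rot: [0.117, 0.993, 0.006, -0.005]
force: [-3.4, 6.4, -2.0]
finger_gap: 0.138
```

```bash
python3 -c "
from go import *
togo(toworld([-.0275,-.113,.4273])[0],.23)
snap('side','side3')
s=snap('top','top3')
st=[[a,.03,b] for a in(.3,.5) for b in(-.12,-.105)]
for n in(['top3'],['side3']):
    try: print(n,fitwing(n,st,(-.119,-.107),.30))
    except Exception as e: print(e)
t=load('side3');cv2.imwrite('pics/c3.png',np.hstack([cv2.resize(t['image'][150:320,340:510],(510,510),interpolation=3)]))"
```

```text
t 5.55 tcp [ 0.503  -0.0223  0.4267] yang 0.234 F [-3.4  6.4 -2. ] M [ 0.96  0.86 -0.01] gap 0.138 q6 -1.61 tz [-0.008  0.012 -1.   ]
shift [-3.5  1.1 -0.6] turn 0.2
['top3'] (array([ 0.44563611,  0.04819605, -0.11210549]), np.float64(0.0007854721517476684), 88)
['side3'] (array([ 0.46818063,  0.0903076 , -0.11206783]), np.float64(0.0006345509321655581), 122)
```

View pics/c3.png

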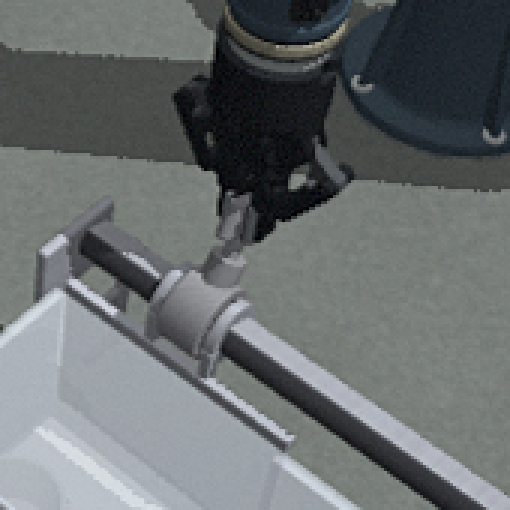

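The wing stands nearly upright in the fingers at (235,215), but the fit puts it short of target at about 0.45. I'll nudge it further, release, retreat upward and measure.

>>> servo_tool:
  rows:
    - [[-3,0.8,-0.6],0,-0.85]
    - [[-6,1,-1.5],0,-0.85]
    - [[-7.5,1,-2],0,-0.85]
    - [[-7.5,1,-2],0,-0.85]
    - [[-7.5,1,-2],0,-0.85]

```text
t: 6.15
tcp_pos: [0.5077, -0.0228, 0.4276]
tool_rot: [0.116, 0.993, 0.005, -0.01]
force: [-8.0, 3.2, 2.9]
finger_gap: 0.136
```

```bash
python3 -c "
from go import *
togo(toworld([-.0275,-.113,.4273])[0],.23)
snap('side','side3')
s=snap('top','top3')
st=[[a,.03,b] for a in(.3,.5) for b in(-.12,-.105)]
for n in(['top3'],['side3']):
    print(n,fitwing(n,st,(-.119,-.107),.30))"
```

```text
t 6.15 tcp [ 0.5077 -0.0228  0.4276] yang 0.233 F [-8.   3.2  2.9] M [ 0.41  1.42 -0.02] gap 0.136 q6 -1.61 tz [-0.019  0.013 -1.   ]
shift [1.2 0.4 0.4] turn 0.2
['top3'] (array([ 0.57028586,  0.76234667, -0.11939307]), np.float64(0.0011363406920452904), 101)
['side3'] (array([ 0.43231804,  0.07273043, -0.112402  ]), np.float64(0.0008874548428734119), 120)
```

>>> servo_tool:
  rows:
    - [[0,0,0],0,-0.6]
    - [[0,0,0],0,-0.3]
    - [[0,0,0],0,0.1]
    - [[0,0,-30],0,0.2]
    - [[0,0,-60],0,0.2]
    - [[40,0,-90],0,0.2]
    - [[80,0,-90],0,0.2]
    - [[100,0,-90],0,0.2]

```text
t: 7.05
tcp_pos: [0.4099, -0.0003, 0.5208]
tool_rot: [0.116, 0.993, 0.005, -0.01]
force: [-0.3, -0.6, -0.3]
finger_gap: 0.6
```

```bash
cat > meas.py <<'E'
from go import *
def meas(tag,th=(.3,.5),ph=(.03,),yl=(-.145,-.08),fs=('top','side')):
    for n in('top','side'): snap(n,n+tag)
    st=[[a,p,b] for a in th for p in ph for b in(-.12,-.105)]
    for n in[[f+tag] for f in fs]+[['top'+tag,'side'+tag]]:
        try:
            x,m,N=fitwing(n,st,yl,.305); print(n,x.round(4),m.round(5),N)
        except Exception as e: print(n,e)
E
python3 -c "
from meas import *
togo([.5,0,.5],.23)
meas('4')
t=load('side4');a=load('top4')
cv2.imwrite('pics/c4.png',np.hstack([cv2.resize(t['image'][180:320,340:480],(400,400),interpolation=3),cv2.resize(a['image'][220:340,150:270],(400,400),interpolation=3)]))"
```

```text
t 7.05 tcp [ 4.099e-01 -3.000e-04  5.208e-01] yang 0.233 F [-0.3 -0.6 -0.3] M [ 0.01 -0.02  0.  ] gap 0.6 q6 -1.62 tz [-0.018  0.012 -1.   ]
shift [-88.   21.   19.2] turn 0.2
['top4'] [ 0.4301  0.0187 -0.112 ] 0.00079 413
['side4'] [ 0.4335  0.0245 -0.1133] 0.00059 268
['top4', 'side4'] [ 0.4329  0.0231 -0.1125] 0.00086 681
```

View pics/c4.png

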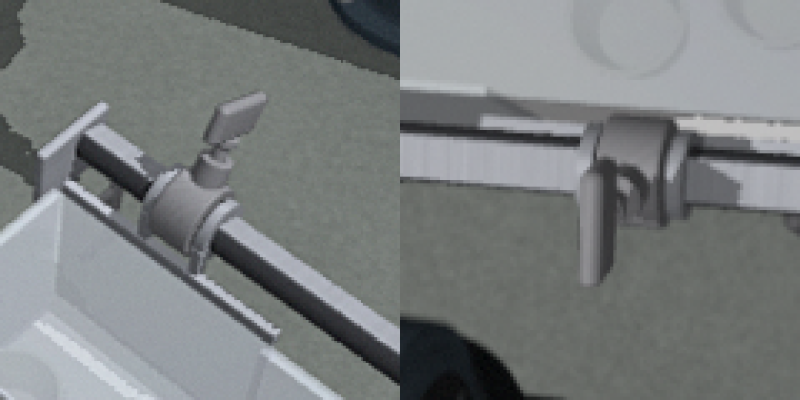

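The collar now stands at 0.4325 against the flat's 0.342, the door at -0.1125 is at its stop, and the screw is untouched (0.02). I'll regrip and correct by about 0.09 rad.

```bash
python3 -c "
from go import *
c=toworld([-.0344,-.1125,.2694])[0]+[.0028,-.0019,.155]
togo(c,.23); togo(c+[0,0,.06])"
```

```text
t 7.15 tcp [ 4.098e-01 -2.000e-04  5.204e-01] yang 0.233 F [ 0.4 -0.4 -0. ] M [ 0.03 -0.02 -0.02] gap 0.601 q6 -1.62 tz [-0.019  0.012 -1.   ]
shift [-97.5  -0.6  93.9] turn 0.2
t 7.15 tcp [ 4.098e-01 -2.000e-04  5.204e-01] yang 0.233 F [ 0.4 -0.4 -0. ] M [ 0.03 -0.02 -0.02] gap 0.601 q6 -1.62 tz [-0.019  0.012 -1.   ]
shift [-96.2  -0.1  33.9]
```

>>> servo_tool:
  rows:
    - [[-40,-0.5,0],0,0.2]
    - [[-80,-0.5,15],0,0.2]
    - [[-97,-0.5,40],0,0.2]
    - [[-97.5,-0.5,75],0,0.2]
    - [[-97.5,-0.5,94],0,0.2]
    - [[-97.5,-0.5,94],0,-0.3]
    - [[-97.5,-0.5,94],0,-0.8]
    - [[-97.5,-0.5,94],0,-0.8]
  force: 20

```text
t: 7.95
tcp_pos: [0.5039, -0.0221, 0.4255]
tool_rot: [0.116, 0.993, 0.005, -0.008]
force: [2.6, 1.4, -5.6]
finger_gap: 0.139
```

>>> servo_tool:
  rows:
    - [[0,0,0],0,-0.8]
    - [[0,0,0],0,-0.8]

```text
t: 8.15
tcp_pos: [0.5039, -0.022, 0.4255]
tool_rot: [0.116, 0.993, 0.005, -0.008]
force: [0.5, 0.6, -7.7]
finger_gap: 0.133
```

>>> servo_tool:
  rows:
    - [[-3,0,-1],0,-0.8]
    - [[-6,0,-2.3],0,-0.8]
    - [[-9,0,-3.3],0,-0.8]
    - [[-12,0,-4],0,-0.8]
    - [[-12,0,-4],0,-0.8]
    - [[-12,0,-4],0,-0.8]

```text
t: 8.75
tcp_pos: [0.5149, -0.0245, 0.4294]
tool_rot: [0.116, 0.993, 0.006, -0.009]
force: [-5.1, 1.3, -4.4]
finger_gap: 0.136
```

```bash
python3 -c "
from go import *
togo(toworld([-.0275,-.1125,.4273])[0],.23)"
```

```text
t 8.75 tcp [ 0.5149 -0.0245  0.4294] yang 0.234 F [-5.1  1.3 -4.4] M [ 0.32  1.02 -0.04] gap 0.136 q6 -1.61 tz [-0.018  0.013 -1.   ]
shift [8.6 0.9 2.3] turn 0.2
```

>>> servo_tool:
  rows:
    - [[0,0,0],0,-0.6]
    - [[0,0,0],0,-0.3]
    - [[0,0,0],0,0.1]
    - [[0,0,-30],0,0.2]
    - [[0,0,-60],0,0.2]
    - [[40,0,-90],0,0.2]
    - [[80,0,-90],0,0.2]
    - [[110,0,-90],0,0.2]

```text
t: 9.55
tcp_pos: [0.4082, -0.0, 0.5232]
tool_rot: [0.116, 0.993, 0.005, -0.007]
force: [-0.9, 0.8, -0.3]
finger_gap: 0.6
```

```bash
python3 -c "
from meas import *
meas('5')
# refit bar with door shut: y region left of collar
for n in('top5','side5'):
    P=allpts(load(n)); q=frame(P,YAW,O); k=(abs(q[:,0])<.03)&(q[:,2]>.18)&(q[:,2]<.225)&(q[:,1]>-.06)&(q[:,1]<.175); P=P[k]
    def res(p):
        q=frame(P,p[3],O); a=q[:,0]-p[0]; b=q[:,2]-p[1]
        return np.maximum(np.hypot(a,b)-.016,-np.sin(p[2])*a+np.cos(p[2])*b-.010)
    r=least_squares(res,[0,.195,.3,YAW],loss='soft_l1',f_scale=.001,x_scale=[.01,.01,.1,.1]); print(n,len(P),r.x.round(4))
"
```

```text
['top5'] [ 0.3171  0.0171 -0.112 ] 0.00076 411
['side5'] [ 0.3083  0.0242 -0.1134] 0.00067 282
['top5', 'side5'] [ 0.3142  0.0198 -0.1126] 0.00089 693
top5 2227 [ 0.0005  0.1945  0.3254 -0.2149]
side5 2032 [-1.000e-04  1.959e-01  3.399e-01 -2.183e-01]
```

The collar is at 0.314 and the flat averages about 0.337, so it sits slightly past. One small correction back.

```bash
python3 -c "
from go import *
c=toworld([-.0253,-.1125,.273])[0]+[.0025,-.0019,.155]
togo(c,.232)"
```

```text
t 9.65 tcp [0.4063 0.0008 0.5225] yang 0.233 F [0.4 0.4 0. ] M [-0.   -0.04  0.06] gap 0.6 q6 -1.62 tz [-0.017  0.013 -1.   ]
shift [-109.7   -0.7   92.4] turn 0.1
```

>>> servo_tool:
  rows:
    - [[-40,-0.5,0],0,0.2]
    - [[-85,-0.5,15],0,0.2]
    - [[-109,-0.5,40],0,0.2]
    - [[-110,-0.5,75],0,0.2]
    - [[-110,-0.5,92],0,0.2]
    - [[-110,-0.5,92],0,-0.3]
    - [[-110,-0.5,92],0,-0.8]
    - [[-110,-0.5,92],0,-0.8]
  force: 20

```text
t: 10.45
tcp_pos: [0.5126, -0.024, 0.4299]
tool_rot: [0.116, 0.993, 0.006, -0.007]
force: [1.9, 0.8, -3.5]
finger_gap: 0.134
```

>>> servo_tool:
  rows:
    - [[0,0,0],0,-0.8]
    - [[0,0,0],0,-0.8]
    - [[1.5,0,0.4],0,-0.8]
    - [[3,0,0.8],0,-0.8]
    - [[3.5,0,1],0,-0.8]
    - [[3.5,0,1],0,-0.8]

```text
t: 11.05
tcp_pos: [0.5107, -0.0236, 0.4297]
tool_rot: [0.116, 0.993, 0.005, -0.004]
force: [5.6, -0.6, -8.7]
finger_gap: 0.139
```

>>> servo_tool:
  rows:
    - [[0,0,0],0,-0.6]
    - [[0,0,0],0,-0.3]
    - [[0,0,0],0,0.1]
    - [[0,0,-30],0,0.2]
    - [[0,0,-60],0,0.2]
    - [[40,0,-90],0,0.2]
    - [[80,0,-90],0,0.2]
    - [[110,0,-90],0,0.2]

```text
t: 11.85
tcp_pos: [0.4019, 0.0015, 0.5216]
tool_rot: [0.116, 0.993, 0.005, -0.003]
force: [0.2, -0.2, 0.2]
finger_gap: 0.598
```

```bash
python3 -c "
from meas import *
meas('6');togo([.5,0,.5],.232)"
```

```text
['top6'] [ 0.3209  0.0192 -0.1121] 0.00079 413
['side6'] [ 0.3204  0.016  -0.1132] 0.00068 279
['top6', 'side6'] [ 0.322   0.018  -0.1126] 0.00088 692
t 11.95 tcp [0.4001 0.0022 0.5209] yang 0.233 F [ 0.4 -0.  -0. ] M [-0.01 -0.01 -0.03] gap 0.596 q6 -1.62 tz [-0.008  0.012 -1.   ]
shift [-97.9  20.7  20. ] turn 0.0
```

The collar is at 0.321 and the flat at 0.336±0.01, which is square within about 1°, with the door still shut. Next I'll straddle the wing loosely (about 30 mm gap) and twist clockwise, so only a couple acts on it.

```bash
python3 -c "
from go import *
c=toworld([-.0262,-.1125,.275])[0]+[.0012,-.0019,.155]
togo(c,.232)"
```

```text
t 11.95 tcp [0.4001 0.0022 0.5209] yang 0.233 F [ 0.4 -0.  -0. ] M [-0.01 -0.01 -0.03] gap 0.596 q6 -1.62 tz [-0.008  0.012 -1.   ]
shift [-113.1   -1.    89.7] turn 0.0
```

>>> servo_tool:
  rows:
    - [[-45,-1,0],0,-0.1]
    - [[-90,-1,10],0,-0.25]
    - [[-113,-1,30],0,-0.25]
    - [[-113,-1,65],0,-0.25]
    - [[-113,-1,90],0,-0.25]
    - [[-113,-1,90],0,-0.25]

```text
t: 12.55
tcp_pos: [0.5085, -0.0237, 0.4263]
tool_rot: [0.116, 0.993, 0.006, -0.009]
force: [-0.6, 0.1, 0.4]
finger_gap: 0.374
```

```bash
python3 -c "
from go import *
c=toworld([-.0262,-.1125,.275])[0]+[.0012,-.0019,.155]
togo(c,.232)"
```

```text
t 12.55 tcp [ 0.5085 -0.0237  0.4263] yang 0.233 F [-0.6  0.1  0.4] M [-0.04  0.01  0.06] gap 0.374 q6 -1.61 tz [-0.017  0.014 -1.   ]
shift [-0.6  0.1 -3.7] turn 0.1
```

>>> servo_tool:
  rows:
    - [[0,0,0],6,-0.25]
    - [[0,0,0],12,-0.25]
    - [[0,0,0],18,-0.25]
    - [[0,0,0],24,-0.25]
    - [[0,0,0],30,-0.25]
    - [[0,0,0],36,-0.25]
    - [[0,0,0],42,-0.25]
    - [[0,0,0],48,-0.25]

```text
t: 13.35
tcp_pos: [0.5092, -0.0233, 0.4283]
tool_rot: [0.512, 0.859, 0.003, -0.009]
force: [0.7, 2.5, 1.5]
finger_gap: 0.371
```

```bash
python3 -c "
from go import *
c=toworld([-.0262,-.1125,.275])[0]+[.0012,-.0019,.155]
togo(c,.232)"
```

```text
t 13.35 tcp [ 0.5092 -0.0233  0.4283] yang 1.075 F [0.7 2.5 1.5] M [ 0.55 -0.12  0.1 ] gap 0.371 q6 -0.77 tz [-0.013  0.015 -1.   ]
shift [-0.4 -0.3 -1.7] turn 48.3
```

>>> servo_tool:
  rows:
    - [[0,0,0],6,-0.25]
    - [[0,0,0],12,-0.25]
    - [[0,0,0],18,-0.25]
    - [[0,0,0],24,-0.25]
    - [[0,0,0],30,-0.25]
    - [[0,0,0],36,-0.25]
    - [[0,0,0],40,-0.25]

```text
t: 14.05
tcp_pos: [0.5103, -0.0227, 0.4301]
tool_rot: [0.776, 0.631, 0.002, -0.009]
force: [1.8, 2.8, -1.8]
finger_gap: 0.379
```

```bash
python3 -c "
from meas import *
c=toworld([-.0262,-.1125,.275])[0]+[.0012,-.0019,.155]
togo(c,.232)
meas('7',th=(.32,),ph=(.3,.7,1.1))
t=load('side7');a=load('top7')
cv2.imwrite('pics/c7.png',np.hstack([cv2.resize(t['image'][160:300,340:480],(400,400),interpolation=3),cv2.resize(a['image'][220:340,150:270],(400,400),interpolation=3)]))"
```

```text
t 14.05 tcp [ 0.5103 -0.0227  0.4301] yang 1.776 F [ 1.8  2.8 -1.8] M [ 0.48 -0.37  0.1 ] gap 0.379 q6 -0.07 tz [-0.008  0.017 -1.   ]
shift [-1.3 -0.9  0.1] turn 88.5
['top7'] [ 0.4182  0.4769 -0.1204] 0.00135 135
['side7'] [ 0.1733  0.3536 -0.1053] 0.00254 377
['top7', 'side7'] [ 0.2934  0.8012 -0.109 ] 0.00373 512
```

View pics/c7.png

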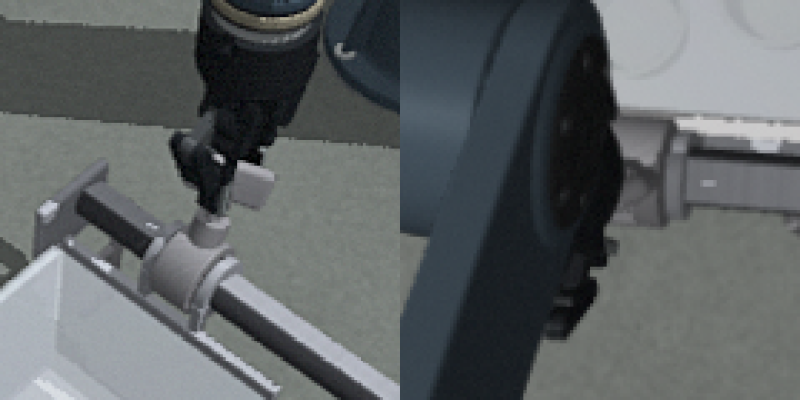

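The side crop shows the wing at (252,185) turning to face along the bar between the fingers. The moment is still about 0.1 N m, so I'll keep turning in smaller steps.

>>> servo_tool:
  rows:
    - [[0,0,0],5,-0.25]
    - [[0,0,0],10,-0.25]
    - [[0,0,0],15,-0.25]
    - [[0,0,0],15,-0.25]

```text
t: 14.55
tcp_pos: [0.5108, -0.0231, 0.4312]
tool_rot: [0.85, 0.526, 0.001, -0.008]
force: [0.8, 1.2, 1.3]
finger_gap: 0.371
```

```bash
python3 -c "
from meas import *
togo([.5,0,.43],.232)"
```

```text
t 14.55 tcp [ 0.5108 -0.0231  0.4312] yang 2.033 F [0.8 1.2 1.3] M [ 0.1  -0.15  0.05] gap 0.371 q6 0.19 tz [-0.006  0.015 -1.   ]
shift [ 15.8 -19.9   1.6] turn 103.2
```

>>> servo_tool:
  rows:
    - [[0,0,0],4,-0.25]
    - [[0,0,0],7,-0.25]
    - [[0,0,0],10,-0.25]
    - [[0,0,0],10,-0.25]

```text
t: 14.95
tcp_pos: [0.511, -0.0233, 0.432]
tool_rot: [0.892, 0.452, 0.001, -0.007]
force: [0.3, -1.1, -0.3]
finger_gap: 0.375
```

```bash
python3 -c "
from meas import *
togo([.5,0,.43],.232)
snap('side','side8')
t=load('side8')
cv2.imwrite('pics/c8.png',cv2.resize(t['image'][160:300,340:480],(560,560),interpolation=3))"
```

```text
t 14.95 tcp [ 0.511  -0.0233  0.432 ] yang 2.203 F [ 0.3 -1.1 -0.3] M [ 0.1  -0.31  0.58] gap 0.375 q6 0.36 tz [-0.004  0.014 -1.   ]
shift [ 12.2 -22.6   2.4] turn 112.9
```

View pics/c8.png

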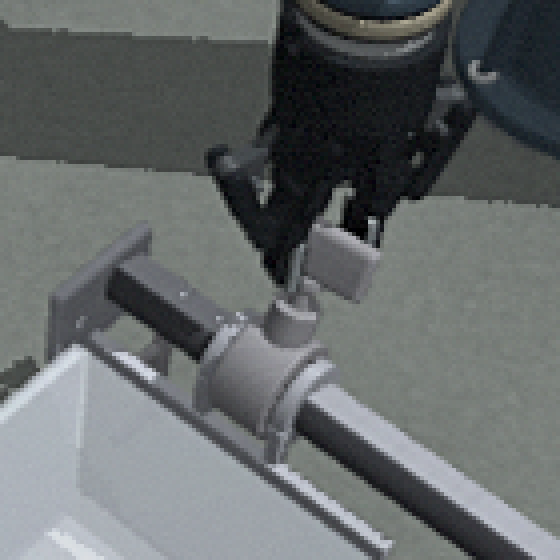

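The wing at (342,262) now lies nearly along the bar, and the moment jumped from 0.05 to 0.58 N m: that's the stop. I'll back off the twist, open, rise clear and check.

>>> servo_tool:
  rows:
    - [[0,0,0],-6,-0.25]
    - [[0,0,0],-12,-0.15]
    - [[0,0,0],-16,0]
    - [[0,0,-30],-16,0]
    - [[0,0,-70],-16,0]
    - [[0,0,-110],-16,0]
    - [[0,0,-150],-16,0]

```text
t: 15.7
tcp_pos: [0.5112, -0.0254, 0.5837]
tool_rot: [0.82, 0.573, 0.002, -0.007]
force: [1.0, -0.2, 0.5]
finger_gap: 0.501
```

```bash
python3 -c "
from meas import *
togo([.40,0.1,.58],.232)"
```

```text
t 15.7 tcp [ 0.5112 -0.0254  0.5837] yang 1.922 F [ 1.  -0.2  0.5] M [-0.01 -0.07 -0.04] gap 0.501 q6 0.08 tz [-0.005  0.014 -1.   ]
shift [  79.4 -147.6    6. ] turn 96.8
```

>>> servo_tool:
  rows:
    - [[20,-37,0],0,0]
    - [[40,-74,0],0,0]
    - [[60,-110,0],0,0]
    - [[80,-148,0],0,0]
    - [[80,-148,0],0,0]

```text
t: 16.2
tcp_pos: [0.396, 0.103, 0.5865]
tool_rot: [0.818, 0.575, 0.001, -0.008]
force: [0.8, -0.0, 0.6]
finger_gap: 0.495
```

```bash
python3 -c "
from meas import *
meas('9',th=(.32,),ph=(1.2,1.45))
for n in('top9','side9'):
    P=allpts(load(n)); q=frame(P,YAW,O); k=(abs(q[:,0])<.03)&(q[:,2]>.18)&(q[:,2]<.225)&(q[:,1]>-.06)&(q[:,1]<.175); P=P[k]
    def res(p):
        q=frame(P,p[3],O); a=q[:,0]-p[0]; b=q[:,2]-p[1]
        return np.maximum(np.hypot(a,b)-.016,-np.sin(p[2])*a+np.cos(p[2])*b-.010)
    r=least_squares(res,[0,.195,.3,YAW],loss='soft_l1',f_scale=.001,x_scale=[.01,.01,.1,.1]); print(n,len(P),r.x.round(4))
togo([.4,.1,.58])
a=load('top9')['image'];t=load('side9')['image']
cv2.imwrite('pics/c9.png',np.hstack([cv2.resize(t[170:330,280:440],(400,400),interpolation=3),cv2.resize(a[180:330,130:280],(400,400),interpolation=3)]))"
```

```text
['top9'] [ 0.3051  1.4526 -0.1117] 0.00087 390
['side9'] [ 0.3048  1.4436 -0.114 ] 0.00109 456
['top9', 'side9'] [ 0.3063  1.4396 -0.1123] 0.001 846
top9 2232 [ 0.0004  0.1945  0.3297 -0.2151]
side9 2040 [-2.000e-04  1.958e-01  3.488e-01 -2.182e-01]
t 16.3 tcp [0.3991 0.101  0.5866] yang 1.919 F [ 0.1 -0.3  0. ] M [-0.01 -0.05  0.  ] gap 0.5 q6 0.32 tz [-0.004  0.013 -1.   ]
shift [-0.7  1.2  6.5]
```

View pics/c9.png

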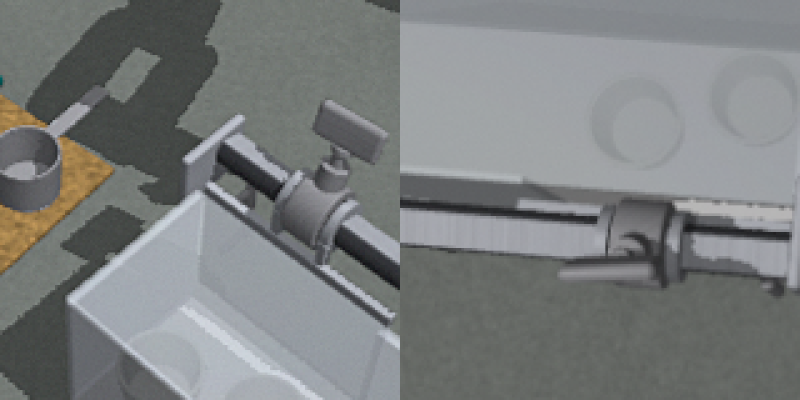

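Screw 1.44–1.45 (tight), door still at its stop, ramekins, tumbler and cup in place. One independent check of the collar's lean, using the wing's broad face as a plane.

```bash
python3 -c "
from meas import *
q=frame(allpts(load('side9')),YAW,O)
th,ph,yc=.305,1.444,-.113; A=wingaxes(th,ph); c=np.array([0,yc,.195])+.082*A[:,2]
d=(q-c)@A
for sg in(-1,1):
    k=(abs(d[:,0])<.025)&(abs(d[:,2])<.0125)&(abs(d[:,1]-sg*.006)<.005); P=q[k]
    if len(P)<50: print(sg,len(P)); continue
    for m in(.004,.003):
        f=lambda p:(P-P.mean(0))@wingaxes(p[0],p[1])[:,1]-p[2]
        r=least_squares(f,[th,ph,0],loss='soft_l1',f_scale=.001); J=np.linalg.inv(r.jac.T@r.jac)*np.var(r.fun)
        print(sg,len(P),r.x.round(4),np.sqrt(np.diag(J)).round(4),r.fun.std().round(5))
n=frame(allpts(load('side9')),YAW,O); dn=-np.sin(.34)*n[:,0]+np.cos(.34)*(n[:,2]-.195); t=np.cos(.34)*n[:,0]+np.sin(.34)*(n[:,2]-.195)
for nm in('side9','top9','side0','top0'):
    n=frame(allpts(load(nm)),YAW,O); dn=-np.sin(.34)*n[:,0]+np.cos(.34)*(n[:,2]-.195); t=np.cos(.34)*n[:,0]+np.sin(.34)*(n[:,2]-.195)
    k=(abs(t)<.0095)&(abs(dn-.010)<.006)&(n[:,1]>(.02 if nm[-1]=='0' else -.05))&(n[:,1]<.17); B=np.c_[t[k],n[k,1],np.ones(k.sum())]; b=np.linalg.lstsq(B,dn[k],rcond=None)[0]; print(nm,k.sum(),'flat lean',(.34-b[0]).round(4))
"
```

```text
-1 0
1 262 [2.8430e-01 1.4362e+00 1.0000e-04] [0.0212 0.0111 0.0002] 0.00162
1 262 [2.8430e-01 1.4362e+00 1.0000e-04] [0.0212 0.0111 0.0002] 0.00162
side9 670 flat lean 0.337
top9 1207 flat lean 0.3501
side0 480 flat lean 0.3476
top0 815 flat lean 0.3437
```

```bash
python3 -c "
from station import *
print(sense()['t'],sense()['force']); print(sign_off())"
```

```text
16.3 [ 0.10897403 -0.30025112  0.01337901]
the job is handed in; nothing more can be done
None
```

The job is handed in at 16.3 s: the door is shut, the collar is turned to the flat, and the wing screw is tight. The collar may sit slightly off square, by about 0.03 rad (under 2°). I dragged the door shut by the wing, swung the collar up in three grips, then twisted the screw clockwise to its stop with loosely straddling jaws and moved the gripper clear.

- **Door:** it is at its stop. The force rose while it stopped moving, and both cameras put the collar within about 1.5 mm of where a fully shut door should have it. It did not move during tightening.
- **Screw:** it reads 1.44–1.45 against the 1.45 stop. The moment at the stop jumped from 0.05 to 0.58 N m.
- **Collar:** the flat leans about 0.337, varying from 0.325 to 0.349 between fits.
    - Just before tightening, the collar measured about 0.321.
    - After tightening, it measured 0.305. A rougher, independent check on the wing's face gave 0.284 ± 0.02.
    - I did not loosen the screw to correct this.
- **Surroundings:** the last pictures show the ramekins and the measuring cup in place. Nothing on the trivet was approached; the tumbler and most of the spatula were outside those last crops.

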